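Discard a used test tube through a pedal bin

ROBOT

A 6-joint arm with a two-finger parallel gripper is mounted at the origin on a cart in front of the work surface, level with it; the furniture and walls round the work are solid. World frame = base frame: x ahead of the robot, y to its left, z up, the work surface at z = 0. Lengths are in m, angles in rad, forces in N, time in s.
With the tool pointing down it reaches from about 0.25 to 0.775 m from the base axis. Payload 8.9 kg.
Tool frame: the origin (TCP) lies on the centre line of the jaws, within the pads' length; the fingertips stand 22 mm ahead of it and the grasp point (between the pads) lies 3 mm ahead of it (manip.finger_overhang is the distance from the TCP to the fingertips, in m); z points along the fingers, y is the line along which they close (so a half turn about z gives the same grasp; the last joint's range is limited). The gripper opens to 85 mm and grips with 20 to 120 N. Pads are 22 mm wide; open, the fingers measure 114 mm over their backs; the gripper's body (76 mm by 85 mm) begins 54 mm behind the grasp point. The pads swing forward as they close: fully open they stand 13 mm farther back than shut.
Start: joints at [-1.395, 0.291, -0.153, 1.127, 0, 1.431], TCP at [0.163, -0.499, 0.253] pointing down, gripper open.
Joint ranges: [-2.52, 2.52], [-0.91, 1.74], [-1.3, 1.37], [-1.96, 2.02], [-1.52, 1.47], [-3.14, 3.14]. Speed limits (rad/s): [2.22, 2.22, 2.79, 3.14, 3.14, 3.14].

INTERFACE

Orientations are given as [roll, pitch, yaw] about the fixed x, y, z axes, in that order (R = Rz(yaw) Ry(pitch) Rx(roll)).
In Python, from workcell import manip gives the robot as it stands. The module is installed in compiled form; this text tells all that it offers.
- The arm moves only by the tool play_rows, never from a script. Its argument "steps" is one flat list of numbers, 5 for each row, row after row: the gripper command: -1 is shut, 1 is fully open, values between are in proportion, then the shift along the tool's x, y, z in units of 0.03 m (1.0 is 0.03 m), then the turn about the tool's z in units of 8 degrees (1.0 is 8 degrees). In form: [hand, tx, ty, tz, turn, hand, tx, ty, tz, turn, ...]. A call has 1 to 5 rows; each row shifts and turns the commanded pose from where the row before left it, along the tool's axes as they then stand; what a row does not reach is not made up. A row lasts 1/8 s, in which the tool goes at most 62.5 mm and 10.7 degrees, less where a joint would pass 70% of its speed; a pose out of reach is approached as far as the arm can. A call with a number of a shift or a turn outside -1 to 1 is refused whole. A call with a gripper value outside its range is refused whole. The fingers move at their own pace and stop on an object; "squeeze" is the grip in N (left out, the last holds). Time passes only in rows, so rows that do not move let the fingers close. It gives the time, the measured TCP pose, the force, the opening and the grip force at its end, in the units of the state.
- manip.read_state(): the state, without advancing time (a new reading comes with each control period).
- manip.read_camera(name): name is "scene" or "top" or "wrist"; returns a dict with "color" (384x512x3 uint8, red, green, blue), "camera_matrix" (3x3 intrinsics, pixels), "cam_to_world" (4x4, takes a point from camera to world coordinates). Camera axes: x right, y down, z forward; pixel columns grow to the right and rows downward; lengths in m; the calibration is good to about 2 mm. A picture is of the moment at which its call begins. There is no depth.
- manip.finish_job(): hands the job in; it is judged then, once.
Trained networks look in a picture, given as the dict that the camera call returned (one of the last four; its "shot" number tells which), for a name from the list of things; names that differ only in an ending like _2 or _b are one class to them, and where a whole thing is asked for, a point or a joint stands for the part that bears it (a point fixed in the world has none). Each returns a list of dicts, best first, with "p" (0 to 1); they miss things now and then, are a little off and sometimes report something else, mostly with a low value. They report only what shows in the picture. A call takes as long as a camera call. They do not tell look-alikes from the thing itself.
- manip.find_in(picture, thing): "bbox" ([centre column, centre row, width, height] in pixels, round what is visible of it).
- manip.cut_out(picture, thing): "mask" (384x512 bool, what is visible of it) and "bbox" ([centre column, centre row, width, height] in pixels, round what is visible of it).
- manip.spot_point(picture, thing): "position" ([row, column] in pixels: a listed point, or the origin of a listed thing).
The state is a dict: "time_s": time; "joints": joint angles; "qd": joint speeds; "joint_torque": joint torques, N m; "ee_pos": TCP position; "tcp_rot": TCP orientation; "contact_force": force on the tool from outside, world axes, zero at the start; "torque": the same for the moment, N m; "grip_width": opening from 0.0 (shut) to 1.0 (fully open); "grasp_force": force on a finger pad.
Only numpy, scipy, OpenCV 4.12 (cv2) and the standard library are available. Lean on these libraries where they do the work, as an engineer would, in place of code of your own. Each camera call takes 0.05 s, during which the arm holds its last target. There are 200 camera calls.

TASK

Pick up the used test tube from the wooden cradle and lay it on the feed ramp of the glass-waste bin, where it rolls down and waits at the catch. Then press the bin's pedal down until you feel its rubber stop and a little further, firmly but without forcing it, and hold it there while the lid is up and the tube rolls in. Finally ease the pedal slowly back up, keeping contact, so that the lid closes without slamming; use only the pedal to open the lid, and leave the other things where they are.

Things in the scene. Friction and masses are not known exactly. Their poses are not given: they have to be found in the camera images.
- tube: The used test tube: clear empty glass, 130 mm long, 20 mm diameter (collider radius 10.2 mm), 16 g, lying level in the wooden cradle with its axis 36 mm above the bench. Origin at its closed end, z axis along the tube towards its mouth.
- tube_mid (a point): Middle of the tube on its axis, 65 mm from either end: the place to grasp it. z axis along the tube.
- cradle: Low wooden cradle with two V supports, 84 mm apart, that holds the tube; fixed, 110 x 40 x 36 mm, base plate 6 mm thick. Origin under its centre, x along the tube; between the supports, 35 mm either side of the middle is free for fingers above the base plate.
- bin: Fixed steel glass-waste bin, 166 x 176 mm, 130 mm high with its lid. Origin under its centre on the bench, z up; -x is the front where the pedal sticks out, +y the side with the feed ramp. The grey plinth (lowest 50 mm) hides the pedal mechanism.
- bin_floor (a point): Middle of the bin's inner floor, 50 mm above the bench, axes as the bin's. Inside: x -76 to 76, y -81 to 81 mm; the wall below the ramp is 98 mm high, the others 125 mm.
- ramp_mid (a point): Point on the ramp's surface over which to lay the tube (bin frame x 0, y 175, z 120 mm), axes as the bin's. Lay the tube with its axis along the bin's x, its middle over this point, its axis 10.4 mm above the surface; it has 10 mm to spare at each end. Let go, it rolls towards the bin until it meets the catch.
- ramp_top (a point): Upper end of the ramp (bin x 0, y 215, z 128 mm). The ramp is two steel rails 16 mm wide at bin x = -50 and +50 mm, open between them (84 mm) for fingers, sloping 12 degrees down to the rim at y = 81, z = 100 mm, with upright side cheeks at x = -76.5 and +76.5 mm that stand 18 mm over the rails.
- catch_top (a point): Where the top of the catch stands when up (bin x 0, y 105, z 118 mm; the point does not move with it). The catch is a dark steel tab 40 mm wide between the rails, 13 mm above them. The tube waits at it with its axis at bin y 117, z 118 mm and is free once the catch has sunk 13 mm. It sinks only when the pedal is pressed into its rubber stop, and rises again when the pedal comes back.
- tread (a point): Middle of the upper face of the pedal's tread, a dark ribbed steel plate 46 mm (bin x) by 64 mm (bin y), at bin x = -185 mm and 72 mm above the bench when up; axes as the bin's when up. Press here from above with closed fingers. More than 28 N on it bends the linkage, a failure.
- pedal (a joint): Pedal hinge (rad), 0 = up, grows as pressed; axis parallel to bin y at bin x +60, z 30 mm: the tread moves 24.5 mm per 0.1 rad. It takes 2 to 6 N until the rubber stop, then about 6 N more per mm; 12 to 16 N on the tread sinks the catch. A hidden screw sets the stop between 20 and 44 mm of tread travel, new each time: feel for it. Let go, the pedal springs up far too fast.
- lid (a joint): Lid hinge (rad), 0 = shut, grows as the lid rises: 6 times the pedal's angle (0.5 to 1.1 rad at the stop). It lies along the bin's x on its -y rim. The lid slams, a failure, if it falls faster than 1.8 rad/s (the tread rising at 73 mm/s); about 20 mm/s at the tread is a good easing speed.
- lid_edge (a point): Middle of the lid's free edge, on the ramp side, at its top.
- tape: Roll of tape, 96 mm across and 48 mm high, loose bystander; origin under its centre.
- cover_box: Small cover-glass box 27 x 27 x 19 mm, loose bystander; origin under its centre.
- rubber_bulb: Rubber pipette bulb 37 x 68 x 37 mm, loose bystander; origin under its centre.
There are look-alikes about, which are no part of the job. What is shaped like the tube but blue is not meant.

How it is judged:
By the outcome, as a careful person would: the job done as asked, in the order asked, and still so for the second after the job is handed in, with the robot touching nothing.
It also fails if it takes over 64 s, if anything falls off the work surface, if the arm or the gripper's body presses on something with over 40 N, if the wrist force passes 120 N, or if a joint passes its speed limit or range.

## Working session

There is one attempt and no reset: what is moved stays moved. The work goes in short steps, Python scripts to look and compute and a tool call to move; the robot and the scene stay as the last step left them, time stands still between calls to the robot, and variables do not carry over. Pictures are saved under pics/ and viewed, at most 13 in all, crops included, and the job is handed in when it is done.

Besides the shell and the picture viewer there is one more tool, called in YAML: its name, and indented under it one key for each argument. play_rows: Moves the arm, as the interface text tells. Shifts and turns lie within -1 to 1; 1 stands for 0.03 m of shift or 8 degrees of turn. Its arguments: {"type":"object","properties":{"steps":{"type":"array"},"squeeze":{"type":"number"}},"required":["steps"]}

```bash
mkdir -p pics; cat > h.py <<'E'
import numpy as np, cv2
from workcell import manip
def save(p,n): cv2.imwrite('pics/'+n,p['color'][:,:,::-1])
def ray(p,u,v):
    K=np.array(p['camera_matrix']);T=np.array(p['cam_to_world'])
    d=T[:3,:3]@np.linalg.solve(K,[u,v,1]);return T[:3,3],d
def atz(p,u,v,z):
    o,d=ray(p,u,v);return o+d*(z-o[2])/d[2]
def tri(obs):
    A=np.zeros((3,3));b=np.zeros(3)
    for p,u,v in obs:
        o,d=ray(p,u,v);d=d/np.linalg.norm(d);M=np.eye(3)-np.outer(d,d);A+=M;b+=M@o
    return np.linalg.solve(A,b)
def proj(p,X):
    T=np.linalg.inv(np.array(p['cam_to_world']));x=np.array(p['camera_matrix'])@(T[:3,:3]@X+T[:3,3]);return x[:2]/x[2]
E
python3 - <<'E'
from h import *
np.set_printoptions(precision=4,suppress=True)
print(manip.finger_overhang,manip.read_state())
S=manip.read_camera('scene');T=manip.read_camera('top')
im=np.hstack([S['color'],T['color']]);cv2.imwrite('pics/a.png',cv2.resize(S['color'],(800,600))[:,:,::-1]);cv2.imwrite('pics/b.png',cv2.resize(T['color'],(800,600))[:,:,::-1])
for n in ['tube','tube_mid','cradle','bin','bin_floor','ramp_mid','ramp_top','catch_top','tread','lid_edge','tape','cover_box','rubber_bulb']:
    r=[]
    for p in (S,T):
        q=manip.spot_point(p,n);r.append([(round(a['p'],2),np.round(a['position']).tolist()) for a in q[:3]])
    s=n,r;print(*s)
    try: 
        a,b=[manip_ for manip_ in r]
        print('   tri',tri([(S,a[0][1][1],a[0][1][0]),(T,b[0][1][1],b[0][1][0])]))
    except Exception as e: print(e)
E
```

```text
0.022 {'time_s': 0.0, 'joints': array([-1.3953,  0.2913, -0.1541,  1.1267, -0.    ,  1.4315]), 'qd': array([ 0.0001,  0.001 , -0.0004,  0.0009, -0.001 ,  0.0008]), 'joint_torque': array([ -0.001 , -53.7145,  33.1368,   0.016 ,  -0.0001,  -0.    ]), 'ee_pos': array([ 0.1625, -0.4988,  0.2527]), 'tcp_rot': array([-3.1403, -0.0002,  0.3147]), 'contact_force': array([ 0.1216, -0.3058,  0.4752]), 'torque': array([ 0.0181, -0.022 , -0.0025]), 'grasp_force': 0.0, 'grip_width': 1.0025670566552731}
tube [[(0.75, [166.0, 207.0]), (0.56, [197.0, 209.0])], [(0.77, [243.0, 199.0]), (0.71, [236.0, 146.0])]]
   tri [0.4    0.1145 0.1363]
tube_mid [[(0.58, [159.0, 207.0]), (0.53, [163.0, 265.0])], [(0.8, [214.0, 137.0]), (0.56, [219.0, 191.0])]]
   tri [0.4734 0.311  0.0296]
cradle [[(0.43, [169.0, 207.0]), (0.41, [156.0, 264.0]), (0.33, [172.0, 282.0])], [(0.73, [156.0, 240.0]), (0.5, [218.0, 145.0])]]
   tri [0.4975 0.0251 0.1903]
bin [[(0.57, [214.0, 292.0])], [(0.79, [162.0, 275.0])]]
   tri [ 0.6259 -0.0924  0.0016]
bin_floor [[(0.62, [206.0, 296.0])], []]
list index out of range
ramp_mid [[(0.85, [162.0, 267.0]), (0.21, [173.0, 281.0])], []]
list index out of range
ramp_top [[(0.73, [157.0, 264.0])], []]
list index out of range
catch_top [[(0.73, [169.0, 279.0]), (0.51, [161.0, 203.0]), (0.44, [167.0, 210.0])], [(0.91, [163.0, 239.0])]]
   tri [0.6139 0.007  0.126 ]
tread [[(0.75, [217.0, 244.0])], [(0.85, [224.0, 286.0])]]
   tri [ 0.4401 -0.1163  0.0744]
lid_edge [[(0.68, [171.0, 282.0])], [(0.68, [160.0, 248.0])]]
   tri [ 0.6173 -0.016   0.1316]
tape [[(0.85, [279.0, 324.0])], [(0.83, [181.0, 372.0])]]
   tri [ 0.5679 -0.383  -0.0021]
cover_box [[(0.5, [250.0, 234.0])], [(0.4, [246.0, 299.0])]]
   tri [ 0.38   -0.1602 -0.0036]
rubber_bulb [[(0.51, [271.0, 283.0]), (0.38, [213.0, 246.0])], [(0.6, [217.0, 348.0])]]
   tri [ 0.4672 -0.3081  0.0046]
```

View pics/a.png

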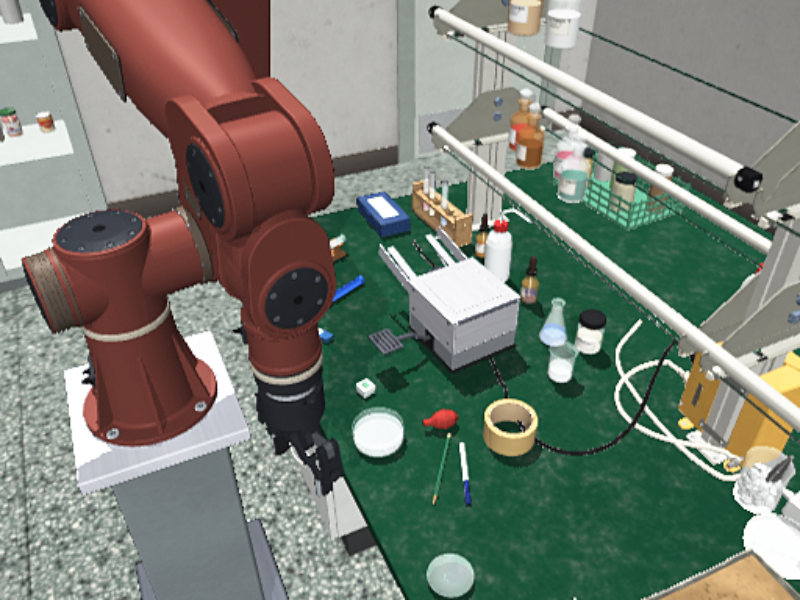

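View pics/b.png

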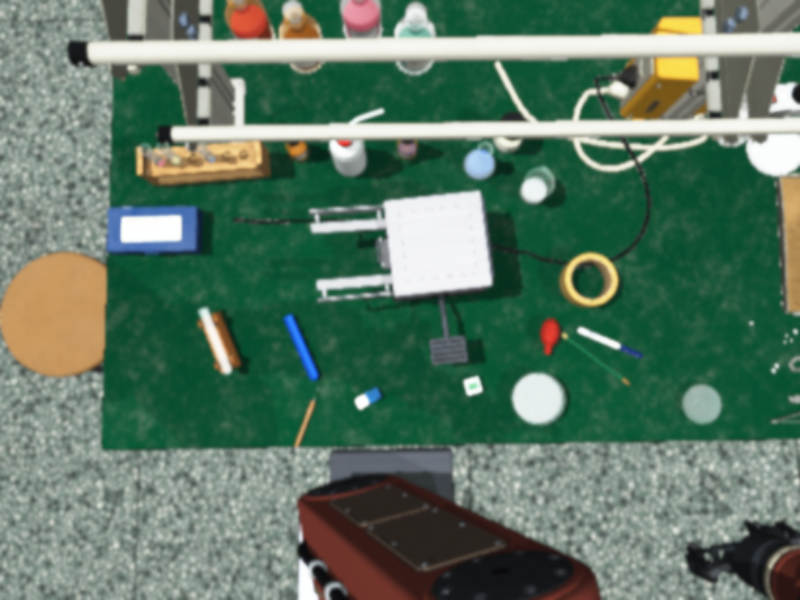

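The scene shows the bin at (465,310) with its pedal at (390,340). The tube's own spot is hidden behind the arm. In the top view (800 px scale), the candidates for the tube are:
- the clear/white tube on the brown cradle at (217,341)
- the blue stick at (301,347)
- the vials in the rack at (200,155)
- the white/blue pen at (610,341)

I choose the one at (217,341), and check it in a close crop below.

```bash
python3 - <<'E'
from h import *
np.set_printoptions(precision=4,suppress=True)
S=manip.read_camera('scene');T=manip.read_camera('top')
c=np.hstack([cv2.resize(T['color'][180:260,100:220],(480,320),interpolation=cv2.INTER_CUBIC)]);cv2.imwrite('pics/c.png',c[:,:,::-1])
for q in manip.cut_out(T,'tube')[:3]:
    ys,xs=np.nonzero(q['mask']);r=cv2.minAreaRect(np.c_[xs,ys].astype(np.float32));b=cv2.boxPoints(r)
    print('tube',q['p'],r,[atz(T,*x,.036)[:2] for x in b],'mid',atz(T,*r[0],.036))
for n,z in (('bin',.13),('tread',.072),('tape',.048)):
  for q in manip.cut_out(T,n)[:2]:
    ys,xs=np.nonzero(q['mask']);r=cv2.minAreaRect(np.c_[xs,ys].astype(np.float32))
    print(n,q['p'],r,atz(T,*r[0],z))
# lid top corners by white threshold
g=T['color'].astype(int).min(2);m=np.zeros((384,512),np.uint8);m[115:200,240:325]=(g[115:200,240:325]>170)
n,l,st,ce=cv2.connectedComponentsWithStats(m);k=1+st[1:,4].argmax();ys,xs=np.nonzero(l==k)
r=cv2.minAreaRect(np.c_[xs,ys].astype(np.float32));b=cv2.boxPoints(r)
print('lid',r,[atz(T,*x,.13)[:2] for x in b],atz(T,*r[0],.13))
s=.64
for a,b in (((435,128),(165,134)),((437,12),(78,52))): print('bar',tri([(S,a[0]*s,a[1]*s),(T,b[0]*s,b[1]*s)]))
print(T['cam_to_world'],S['cam_to_world'])
E
```

```text
tube 0.7 ((137.41378784179688, 217.0345001220703), (43.45270919799805, 6.313641548156738), 68.19859313964844) [array([0.5256, 0.3382]), array([0.5321, 0.3214]), array([0.4158, 0.2735]), array([0.4094, 0.2901])] mid [0.4704 0.3057 0.036 ]
tube 0.59 ((192.1982879638672, 221.62930297851562), (43.59374237060547, 6.171403408050537), 66.80140686035156) [array([0.5094, 0.1815]), array([0.5162, 0.1652]), array([0.4009, 0.1159]), array([0.3942, 0.1321])] mid [0.4549 0.1486 0.036 ]
bin 0.64 ((259.9262390136719, 180.42105102539062), (109.09654235839844, 113.52696990966797), 83.79655456542969) [ 0.56   -0.0464  0.13  ]
tread 0.96 ((285.0384826660156, 210.3076934814453), (43.0400505065918, 22.822391510009766), 82.87498474121094) [ 0.4817 -0.1159  0.072 ]
tread 0.59 ((280.4054870605469, 154.35205078125), (61.18825912475586, 65.32331085205078), 83.9909896850586) [ 0.6402 -0.1063  0.072 ]
tape 0.9 ((375.8000793457031, 178.60003662109375), (32.199378967285156, 34.882659912109375), 63.43495178222656) [ 0.5699 -0.3807  0.048 ]
lid ((274.3841247558594, 155.9573211669922), (61.17906951904297, 74.09955596923828), 83.6598129272461) [array([0.6996, 0.0211]), array([ 0.7194, -0.1792]), array([ 0.5528, -0.1926]), array([0.5338, 0.0047])] [ 0.6258 -0.0864  0.13  ]
bar [0.7723 0.3152 0.2872]
bar [0.7731 0.3182 0.5531]
[[-0.0154 -0.9941  0.1075  0.4289]
 [-0.9999  0.0148 -0.0057 -0.0333]
 [ 0.0041 -0.1076 -0.9942  1.2564]
 [ 0.      0.      0.      1.    ]] [[ 0.9    -0.2617  0.3487  0.033 ]
 [-0.4359 -0.543   0.7177 -1.0914]
 [ 0.0015 -0.7979 -0.6028  0.9676]
 [ 0.      0.      0.      1.    ]]
```

View pics/c.png

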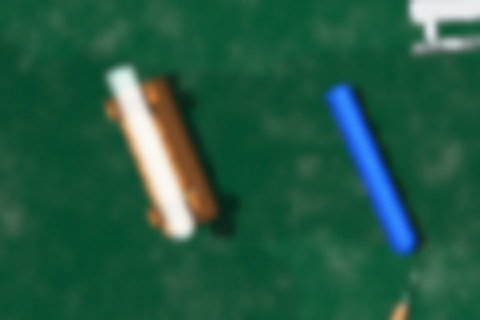

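The close crop shows the clear/white tube on the brown cradle at left and the blue look-alike at right, so the choice stands. I'll move over the middle of the bench and look with the wrist camera.

play_rows:
  steps: [1,0.86,-0.77,-0.11,0,1,0.86,-0.77,-0.11,0,1,0.86,-0.77,-0.11,0,1,0.86,-0.77,-0.11,0,1,0.86,-0.77,-0.11,0]

```text
time_s: 2.33
ee_pos: [0.2499, -0.3485, 0.27]
tcp_rot: [3.141, -0.0, 0.315]
contact_force: [0.4, 0.3, 0.5]
grip_width: 1.001
grasp_force: 0.0
```

play_rows:
  steps: [1,0.86,-0.77,-0.11,0,1,0.86,-0.77,-0.11,0,1,0.86,-0.77,-0.11,0,1,0.86,-0.77,-0.11,0,1,0.86,-0.77,-0.11,0]

```text
time_s: 2.95
ee_pos: [0.3368, -0.1987, 0.2866]
tcp_rot: [3.141, -0.0, 0.315]
contact_force: [0.6, -1.8, 0.5]
grip_width: 0.997
grasp_force: 0.0
```

play_rows:
  steps: [1,0.86,-0.77,-0.11,0,1,0.86,-0.77,-0.11,0,1,0.86,-0.77,-0.11,0,1,0.86,-0.77,-0.11,0,1,0,0,0,-0.5]

```text
time_s: 3.58
ee_pos: [0.4068, -0.0782, 0.2998]
tcp_rot: [3.141, -0.001, 0.389]
contact_force: [-0.1, -0.2, 0.1]
grip_width: 0.998
grasp_force: 0.0
```

```bash
python3 - <<'E'
from h import *
np.set_printoptions(precision=4,suppress=True)
s=manip.read_state();print(s['time_s'],s['ee_pos'],s['tcp_rot'])
W=manip.read_camera('wrist');save(W,'d.png')
print(W['cam_to_world'],W['camera_matrix'])
for n,z in (('ramp_mid',.12),('ramp_top',.128),('catch_top',.118),('lid_edge',.13),('tread',.072),('tube_mid',.036)):
    print(n,[(round(a['p'],2),np.round(a['position']),atz(W,a['position'][1],a['position'][0],z)) for a in manip.spot_point(W,n)[:2]])
E
```

```text
3.575 [ 0.4068 -0.0782  0.2998] [ 3.1414 -0.0007  0.3889]
[[ 0.3798 -0.8795 -0.2868  0.4804]
 [-0.9251 -0.3611 -0.1176 -0.0485]
 [-0.0002  0.31   -0.9507  0.4198]
 [ 0.      0.      0.      1.    ]] [[315.7554   0.     255.3121]
 [  0.     315.7554 190.3389]
 [  0.       0.       1.    ]]
ramp_mid [(0.25, array([144., 303.]), array([ 0.4501, -0.1101,  0.12  ]))]
ramp_top []
catch_top []
lid_edge []
tread [(0.85, array([142., 304.]), array([ 0.4473, -0.1197,  0.072 ]))]
tube_mid [(0.93, array([40., 89.]), array([0.4564, 0.1404, 0.036 ]))]
```

View pics/d.png

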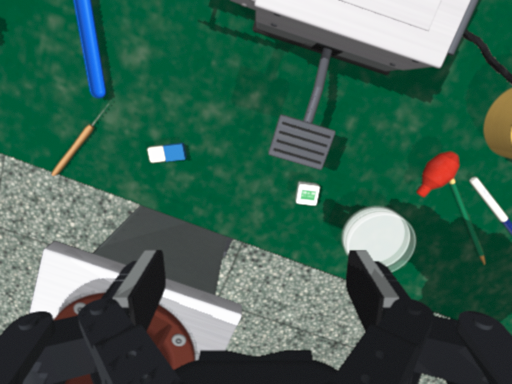

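The wrist picture shows the tread at (304,142), the bin front at the top right and the blue stick at (90,50). The real tube is out of view to the left. Next I look at the ramp on the way.

play_rows:
  steps: [1,0.95,-0.9,0,0,1,0.95,-0.9,0,0,1,0.95,-0.9,0,0,1,0.95,-0.9,0,0,1,0.95,-0.9,0,0]

```text
time_s: 4.55
ee_pos: [0.4878, 0.0996, 0.2995]
tcp_rot: [3.141, -0.0, 0.383]
contact_force: [0.5, 0.1, -0.2]
grip_width: 1.003
grasp_force: 0.0
```

```bash
python3 - <<'E'
from h import *
np.set_printoptions(precision=4,suppress=True)
s=manip.read_state();print(s['time_s'],s['ee_pos'],s['tcp_rot'])
W=manip.read_camera('wrist');save(W,'e.png')
np.savez('W1.npz',c=W['cam_to_world'],k=W['camera_matrix'])
for n,z in (('ramp_mid',.12),('ramp_top',.128),('catch_top',.118),('lid_edge',.13),('tube_mid',.036)):
    print(n,[(round(a['p'],2),np.round(a['position']),atz(W,a['position'][1],a['position'][0],z)) for a in manip.spot_point(W,n)[:2]])
E
```

```text
4.55 [0.4878 0.0996 0.2995] [ 3.1414 -0.0001  0.3831]
ramp_mid []
ramp_top []
catch_top [(0.92, array([ 80., 406.]), array([0.618 , 0.0047, 0.118 ]))]
lid_edge [(0.68, array([ 86., 438.]), array([ 0.622 , -0.0185,  0.13  ]))]
tube_mid [(0.69, array([104.,  84.]), array([0.4689, 0.3085, 0.036 ])), (0.69, array([159., 211.]), array([0.4629, 0.1484, 0.036 ]))]
```

View pics/e.png

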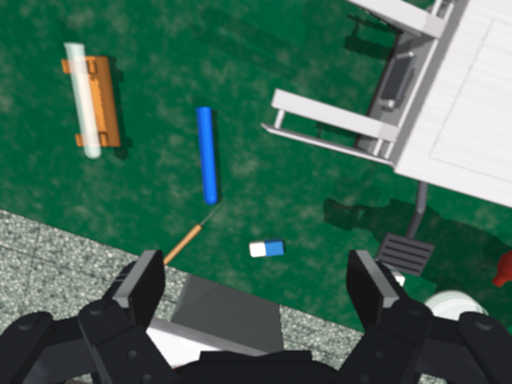

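The wrist picture shows the clear tube in its cradle at (85,100), the blue look-alike at (207,155), the ramp rails from (275,97), the catch at (400,80) and the lid at right. I enlarge the ramp to fix the bin's pose.

```bash
python3 - <<'E'
import cv2
i=cv2.imread('pics/e.png')[0:200,250:512];cv2.imwrite('pics/e2.png',cv2.resize(i,None,fx=3,fy=3,interpolation=cv2.INTER_CUBIC))
E
```

```text
(no output)
```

View pics/e2.png

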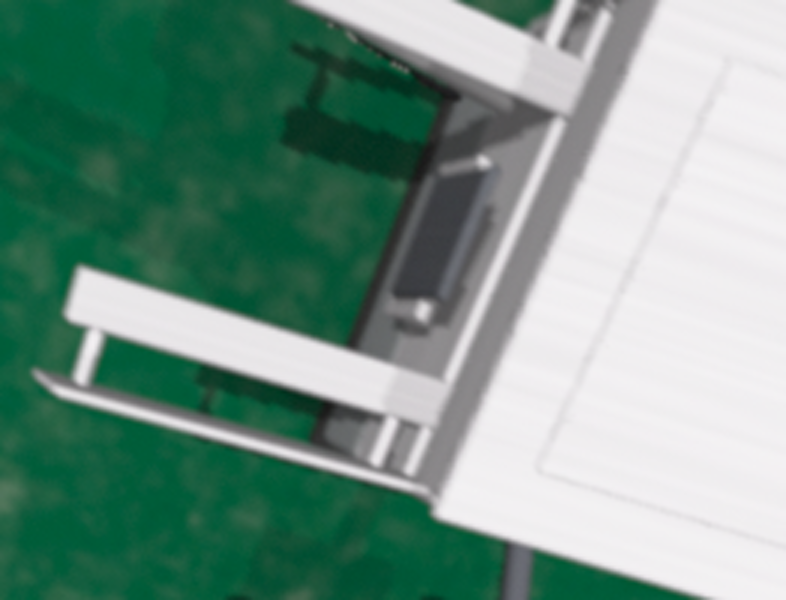

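```bash
cat > fit.py <<'E'
from h import *
from scipy.optimize import least_squares
np.set_printoptions(precision=4,suppress=True)
z=np.load('W1.npz');W={'cam_to_world':z['c'],'camera_matrix':z['k']}
P=np.array([[-42,215,128],[-58,215,128],[20,105,118],[-20,105,118],[-83,88,130],[-185,0,72]])/1e3
U=np.array([[276.7,88.7],[272,105.3],[414,56],[396,100.7],[395,171.7],[405,254]])
def w(q,p): c,s=np.cos(q[2]),np.sin(q[2]);return np.array([q[0]+c*p[0]-s*p[1],q[1]+s*p[0]+c*p[1],p[2]])
f=lambda q:np.concatenate([proj(W,w(q,p))-u for p,u in zip(P,U)])
r=least_squares(f,[.624,-.1,.09],loss='soft_l1')
q=r.x;print(q,r.fun.reshape(-1,2).shape);print(f(q).reshape(-1,2))
for n,p in (('ramp_mid',[0,.175,.12]),('tread',[-.185,0,.072])): print(n,w(q,p))
E
python3 fit.py
python3 - <<'E'
from h import *
np.set_printoptions(precision=4,suppress=True)
W=manip.read_camera('wrist')
for q in manip.cut_out(W,'tube')[:2]:
    ys,xs=np.nonzero(q['mask']);r=cv2.minAreaRect(np.c_[xs,ys].astype(np.float32));b=cv2.boxPoints(r)
    g=[atz(W,*x,.036)[:2] for x in b];m=atz(W,*r[0],.036)
    e=sorted([(np.linalg.norm(g[i]-g[(i+1)%4]),i) for i in range(4)])[-1];i=e[1];d=g[i]-g[(i+1)%4]
    print(q['p'],r,m,e[0],np.arctan(d[1]/d[0]))
E
```

```text
[ 0.6311 -0.0985  0.1027] (6, 2)
[[-0.1044  0.273 ]
 [-0.7291  1.7281]
 [ 2.1184 -1.7317]
 [ 1.4139 -1.053 ]
 [-3.011   0.1041]
 [-0.1717  1.4384]]
ramp_mid [0.6131 0.0755 0.12  ]
tread [ 0.447  -0.1175  0.072 ]
0.87 ((84.65267944335938, 98.81959533691406), (116.58287048339844, 19.295543670654297), 79.44818878173828) [0.4741 0.3071 0.036 ] 0.12936911929087402 0.40023689568554716
0.84 ((207.1515350341797, 154.89718627929688), (96.68680572509766, 14.406975746154785), 84.89783477783203) [0.4649 0.1526 0.036 ] 0.1209542250468848 0.4176143540532367
```

play_rows:
  steps: [1,0.3,-0.94,0.5,0,1,0.3,-0.94,0.5,0,1,0.3,-0.94,0.5,0,1,0.3,-0.94,0.9,0,1,0.3,-0.94,0.9,-0.12]

```text
time_s: 5.58
ee_pos: [0.4763, 0.2465, 0.2001]
tcp_rot: [3.141, -0.001, 0.4]
contact_force: [0.8, 0.0, 0.1]
grip_width: 0.996
grasp_force: 0.0
```

play_rows:
  steps: [1,0.3,-0.94,0.9,0,1,0.3,-0.94,0.9,0,1,0,0,0,0]

```text
time_s: 5.95
ee_pos: [0.4744, 0.294, 0.145]
tcp_rot: [-3.132, 0.003, 0.42]
contact_force: [-0.3, -0.8, 1.5]
grip_width: 0.998
grasp_force: 0.0
```

```bash
python3 - <<'E'
from h import *
np.set_printoptions(precision=4,suppress=True)
s=manip.read_state();print(s['time_s'],s['ee_pos'],s['tcp_rot'])
W=manip.read_camera('wrist');save(W,'f.png')
for q in manip.cut_out(W,'tube')[:2]:
    ys,xs=np.nonzero(q['mask']);r=cv2.minAreaRect(np.c_[xs,ys].astype(np.float32));b=cv2.boxPoints(r)
    g=[atz(W,*x,.036)[:2] for x in b];m=atz(W,*r[0],.036)
    e=sorted([(np.linalg.norm(g[i]-g[(i+1)%4]),i) for i in range(4)])[-1];i=e[1];d=g[i]-g[(i+1)%4]
    print(q['p'],r,m,e[0],np.arctan(d[1]/d[0]),np.array(g))
for n in ('tube_mid','tube','cradle'): print(n,[(round(a['p'],2),np.round(a['position']),atz(W,a['position'][1],a['position'][0],.036)) for a in manip.spot_point(W,n)[:2]])
E
```

```text
5.95 [0.4744 0.294  0.145 ] [-3.1317  0.0034  0.4197]
0.69 ((238.9212646484375, 189.4730987548828), (25.036888122558594, 161.09320068359375), 0.43078720569610596) [0.4735 0.308  0.036 ] 0.130302165858431 0.38437312893144215 [[0.4041 0.2903]
 [0.5249 0.3392]
 [0.532  0.323 ]
 [0.4126 0.2712]]
0.61 ((393.7433776855469, 234.6614532470703), (24.55238914489746, 80.01292419433594), 7.001267433166504) [0.4893 0.1808 0.036 ] 0.07018490445838947 0.45879532743996854 [[0.4535 0.1749]
 [0.5168 0.2043]
 [0.5223 0.1861]
 [0.4594 0.155 ]]
tube_mid [(0.93, array([264., 389.]), array([0.465, 0.17 , 0.036])), (0.74, array([195., 240.]), array([0.4698, 0.3058, 0.036 ]))]
tube [(0.98, array([266., 237.]), array([0.4116, 0.2837, 0.036 ]))]
cradle [(0.59, array([182., 241.]), array([0.4798, 0.3091, 0.036 ]))]
```

View pics/f.png

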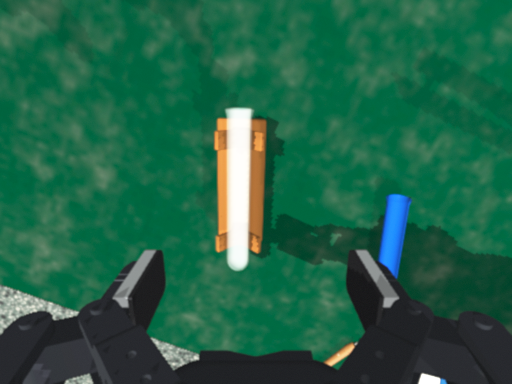

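The picture shows the tube upright in the cradle from (238,110) to (238,268), with the blue one at (395,235), outside the fingers' path. I check the settled pose.

```bash
python3 - <<'E'
from h import *
np.set_printoptions(precision=4,suppress=True)
s=manip.read_state();print(s['time_s'],s['ee_pos'],s['tcp_rot'],s['joints'],s['contact_force'])
d=np.array([.4725,.307,.039])-s['ee_pos'];y=s['tcp_rot'][2];c,q=np.cos(y),np.sin(y)
print((c*d[0]+q*d[1])/.03,(q*d[0]-c*d[1])/.03,-d[2]/.03,(y-.397)/np.radians(8))
E
```

```text
6.2 [0.4762 0.2939 0.1478] [-3.1319 -0.0018  0.4182] [ 0.417   0.4328 -0.2342  0.902   0.0097  3.1404] [ 0.6362 -0.3272  0.6159]
0.06302795281813461 -0.44936132818838453 3.627431831112941 0.1514855232312288
```

Joint 6 is at its limit, so the grasp needs the half turn. I turn the other way, in place at this height.

play_rows:
  steps: [1,0,0,0,-1,1,0,0,0,-1,1,0,0,0,-1,1,0,0,0,-1,1,0,0,0,-1]

```text
time_s: 6.82
ee_pos: [0.476, 0.2941, 0.1476]
tcp_rot: [-3.135, -0.007, 1.121]
contact_force: [0.1, 0.0, -0.2]
grip_width: 1.002
grasp_force: 0.0
```

play_rows:
  steps: [1,0,0,0,-1,1,0,0,0,-1,1,0,0,0,-1,1,0,0,0,-1,1,0,0,0,-1]

```text
time_s: 7.45
ee_pos: [0.476, 0.2941, 0.1476]
tcp_rot: [-3.141, -0.01, 1.819]
contact_force: [0.4, 0.5, -0.2]
grip_width: 1.003
grasp_force: 0.0
```

play_rows:
  steps: [1,0,0,0,-1,1,0,0,0,-1,1,0,0,0,-1,1,0,0,0,-1,1,0,0,0,-1]

```text
time_s: 8.07
ee_pos: [0.476, 0.2941, 0.1476]
tcp_rot: [3.135, -0.008, 2.518]
contact_force: [0.3, 0.4, 0.6]
grip_width: 0.998
grasp_force: 0.0
```

play_rows:
  steps: [1,0,0,0,-1,1,0,0,0,-1,1,0,0,0,-1,1,0,0,0,-1,1,0,0,0,-1]

```text
time_s: 8.7
ee_pos: [0.476, 0.2941, 0.1476]
tcp_rot: [3.132, -0.002, -3.068]
contact_force: [-0.6, -0.7, -0.1]
grip_width: 1.003
grasp_force: 0.0
```

play_rows:
  steps: [1,0,0,0,-1,1,0,0,0,-1,1,0,0,0,-0.4,1,0,0,0,0]

```text
time_s: 9.2
ee_pos: [0.476, 0.2942, 0.1474]
tcp_rot: [3.132, 0.001, -2.737]
contact_force: [-0.2, -0.2, -0.1]
grip_width: 1.003
grasp_force: 0.0
```

```bash
cat > go.py <<'E'
from h import *
import sys
np.set_printoptions(precision=4,suppress=True)
# usage: go.py x y z yaw -> units in present tool axes
s=manip.read_state();print(s['time_s'],s['ee_pos'],s['tcp_rot'],s['joints'],s['contact_force'],s['grip_width'],s['grasp_force'])
a=list(map(float,sys.argv[1:]));d=np.array(a[:3])-s['ee_pos'];y=s['tcp_rot'][2]
from scipy.spatial.transform import Rotation as R
u=R.from_euler('xyz',s['tcp_rot']).as_matrix().T@d/.03
print('units',u,'turn',((y-a[3]+np.pi)%(2*np.pi)-np.pi)/np.radians(8))
E
python3 go.py .4725 .307 .039 3.539
```

```text
9.2 [0.476  0.2942 0.1474] [ 3.1317  0.0011 -2.7374] [ 0.4175  0.4334 -0.2345  0.9017  0.0099  0.0134] [-0.239  -0.1851 -0.0556] 1.0028695951508193 0.0
units [-0.0584  0.4032  3.618 ] turn 0.04840720525625236
```

```bash
cat > tm.py <<'E'
from h import *
np.set_printoptions(precision=4,suppress=True)
import sys;z=float(sys.argv[1])
W=manip.read_camera('wrist')
for q in manip.cut_out(W,'tube')[:2]:
    ys,xs=np.nonzero(q['mask']);r=cv2.minAreaRect(np.c_[xs,ys].astype(np.float32));b=cv2.boxPoints(r)
    g=[atz(W,*x,z)[:2] for x in b];m=atz(W,*r[0],z)
    e=sorted([(np.linalg.norm(g[i]-g[(i+1)%4]),i) for i in range(4)])[-1];i=e[1];d=g[i]-g[(i+1)%4]
    print(q['p'],r,m,e[0],np.arctan(d[1]/d[0]))
for n in ('tube_mid','tube','cradle'): print(n,[(round(a['p'],2),np.round(a['position']),atz(W,a['position'][1],a['position'][0],z)) for a in manip.spot_point(W,n)[:2]])
E
python3 tm.py .036
```

```text
0.86 ((97.27864837646484, 87.96832275390625), (180.480224609375, 27.718990325927734), 80.78897094726562) [0.4459 0.1629 0.036 ] 0.11880055436245039 0.40524726683384427
0.83 ((273.2502746582031, 189.99168395996094), (23.62021827697754, 164.2754364013672), 1.9091522693634033) [0.4661 0.3058 0.036 ] 0.13437204325671745 0.40257642203386124
tube_mid [(0.93, array([ 96., 100.]), array([0.4507, 0.1658, 0.036 ])), (0.57, array([193., 276.]), array([0.4674, 0.3084, 0.036 ]))]
tube [(0.92, array([110., 278.]), array([0.4101, 0.2843, 0.036 ]))]
cradle []
```

play_rows:
  steps: [1,0.02,0.45,0,0.05,1,0,0,1,0,1,0,0,1,0,1,0,0,0.9,0,1,0,0,0.7,0]
  squeeze: 20

```text
time_s: 10.07
ee_pos: [0.4683, 0.3083, 0.0375]
tcp_rot: [3.131, -0.001, -2.743]
contact_force: [0.2, 0.1, 0.8]
grip_width: 1.001
grasp_force: 0.0
```

```bash
python3 go.py .470 .3065 .039 3.54
```

```text
10.075 [0.4683 0.3083 0.0375] [ 3.1314 -0.0012 -2.7431] [ 0.4463  0.5661 -0.3497  0.6557  0.0102  0.0478] [0.1735 0.099  0.7542] 1.00065818412042 0.0
units [-0.0283 -0.0768 -0.0514] turn 0.00026414114577845584
```

play_rows:
  steps: [1,0,-0.07,0,0,-0.2,0,0,0,0,-0.6,0,0,0,0,-1,0,0,0,0,-1,0,0,0,0]
  squeeze: 20

```text
time_s: 10.7
ee_pos: [0.4697, 0.3074, 0.0394]
tcp_rot: [3.128, 0.001, -2.742]
contact_force: [-3.7, 6.4, 3.9]
grip_width: 0.231
grasp_force: 23.1
```

play_rows:
  steps: [-1,0,0,0,0,-1,0,0,0,0,-1,0,0,-0.3,0]

```text
time_s: 11.08
ee_pos: [0.4696, 0.3057, 0.0477]
tcp_rot: [3.132, -0.001, -2.743]
contact_force: [0.8, -0.5, 0.7]
grip_width: 0.231
grasp_force: 22.7
```

play_rows:
  steps: [-1,0,0,-1,0,-1,0,0,-1,0,-1,0,0,-1,0,-1,0,0,-1,0,-1,0,0,-1,0]

```text
time_s: 11.7
ee_pos: [0.4706, 0.304, 0.1992]
tcp_rot: [3.132, 0.0, -2.743]
contact_force: [0.4, -0.0, -0.6]
grip_width: 0.235
grasp_force: 22.7
```

play_rows:
  steps: [-1,-0.14,-0.89,0,0,-1,-0.14,-0.89,0,0,-1,-0.14,-0.89,0,0,-1,-0.14,-0.89,0,0,-1,-0.14,-0.89,0,0]

```text
time_s: 12.32
ee_pos: [0.5422, 0.1883, 0.1968]
tcp_rot: [3.132, -0.0, -2.743]
contact_force: [-0.1, 0.8, -0.4]
grip_width: 0.226
grasp_force: 22.7
```

play_rows:
  steps: [-1,-0.14,-0.89,0,0,-1,-0.14,-0.89,0,0,-1,-0.14,-0.89,0,0,-1,0,0,0,1,-1,0,0,0,1]

```text
time_s: 12.95
ee_pos: [0.5845, 0.1197, 0.1959]
tcp_rot: [3.133, -0.003, -3.028]
contact_force: [-0.0, -0.0, 0.1]
grip_width: 0.23
grasp_force: 22.7
```

```bash
python3 go.py .613 .0755 .20 3.245; python3 - <<'E'
from h import *
np.set_printoptions(precision=4,suppress=True)
W=manip.read_camera('wrist');save(W,'g.png');np.savez('W2.npz',c=W['cam_to_world'],k=W['camera_matrix'])
cv2.imwrite('pics/g2.png',cv2.resize(W['color'],(800,600),interpolation=cv2.INTER_CUBIC)[:,:,::-1])
for n,z in (('ramp_mid',.12),('ramp_top',.128),('catch_top',.118),('lid_edge',.13),('tube_mid',.195)):
    print(n,[(round(a['p'],2),np.round(a['position']),atz(W,a['position'][1],a['position'][0],z)) for a in manip.spot_point(W,n)[:2]])
E
```

```text
12.95 [0.5845 0.1197 0.1959] [ 3.1325 -0.0031 -3.028 ] [ 0.0749  0.4634 -0.0484  1.0623  0.0089 -0.0386] [-0.0372 -0.0075  0.1487] 0.22959016059997187 22.666958570480347
units [-0.7756 -1.5693 -0.154 ] turn 0.07263247222179653
ramp_mid []
ramp_top []
catch_top [(0.57, array([244.,  87.]), array([0.6209, 0.0066, 0.118 ]))]
lid_edge [(0.8, array([250.,  49.]), array([ 0.6212, -0.0119,  0.13  ]))]
tube_mid [(0.95, array([271., 254.]), array([0.5817, 0.1186, 0.195 ])), (0.84, array([ 37., 310.]), array([0.4864, 0.1274, 0.195 ]))]
```

View pics/g2.png

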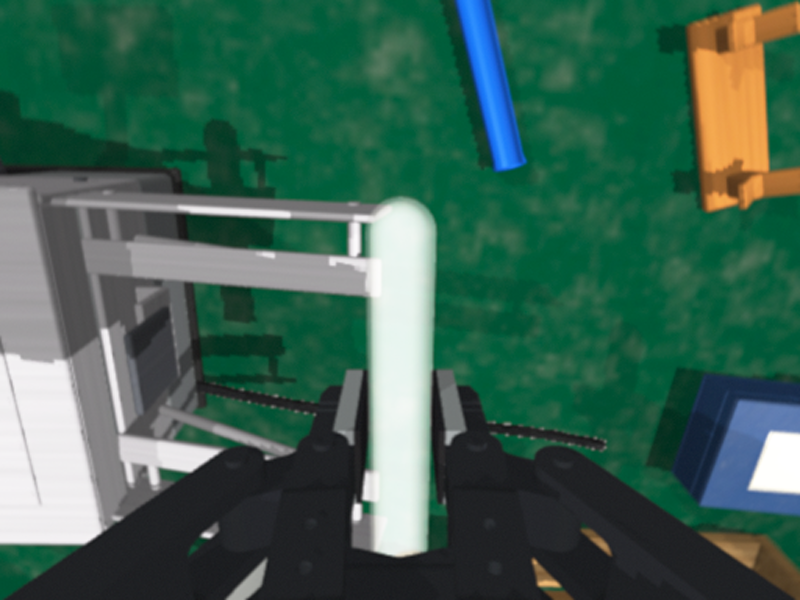

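The picture shows the tube held along the fingers with its closed end at (403,200), the front rail ending at (375,275), the catch at (155,350) and the lid at left. I check the bin fit against this view.

```bash
cat >> fit.py <<'E'
z=np.load('W2.npz');V={'cam_to_world':z['c'],'camera_matrix':z['k']}
for p in ([-58,215,128],[-42,215,128],[-58,90,101.9],[-42,90,101.9],[-76.5,215,146],[-83,88,130],[-20,105,118],[20,105,118]): print(p,proj(V,w(q,np.array(p)/1e3))*1.5625)
print('tube closed end:',atz(V,403/1.5625,203/1.5625,.203))
E
python3 fit.py
```

```text
[ 0.6311 -0.0985  0.1027] (6, 2)
[[-0.1044  0.273 ]
 [-0.7291  1.7281]
 [ 2.1184 -1.7317]
 [ 1.4139 -1.053 ]
 [-3.011   0.1041]
 [-0.1717  1.4384]]
ramp_mid [0.6131 0.0755 0.12  ]
tread [ 0.447  -0.1175  0.072 ]
[-58, 215, 128] [381.8262 259.7145]
[-42, 215, 128] [381.7907 298.6166]
[-58, 90, 101.9] [ 97.8263 243.1062]
[-42, 90, 101.9] [104.1243 278.2845]
[-76.5, 215, 146] [380.6432 219.6871]
[-83, 88, 130] [ 36.7997 191.6922]
[-20, 105, 118] [127.094  337.8593]
[20, 105, 118] [140.9595 419.0689]
tube closed end: [0.5194 0.1127 0.203 ]
```

play_rows:
  steps: [-1,-0.4,-0.8,0,0.07,-1,-0.4,-0.8,0,0,-1,0,0,0.5,0,-1,0,0,0.5,0,-1,0,0,0,0]

```text
time_s: 13.88
ee_pos: [0.6121, 0.0762, 0.163]
tcp_rot: [3.132, -0.007, -3.031]
contact_force: [-0.0, 0.4, -0.5]
grip_width: 0.227
grasp_force: 22.7
```

```bash
python3 go.py .613 .0755 .1345 3.245
```

```text
13.875 [0.6121 0.0762 0.163 ] [ 3.1316 -0.0067 -3.0313] [ 0.0009  0.5282 -0.0311  1.0193  0.0092 -0.1094] [-0.0191  0.4002 -0.5002] 0.22708748283393823 22.661825716495514
units [-0.0338 -0.0363  0.9507] turn 0.04914271931680511
```

play_rows:
  steps: [-1,-0.03,-0.03,0.5,0.05,-1,0,0,0.35,0,-1,0,0,0.08,0,-1,0,0,0,0]

```text
time_s: 14.38
ee_pos: [0.6145, 0.0753, 0.137]
tcp_rot: [3.132, -0.003, -3.039]
contact_force: [-0.4, -0.7, -0.6]
grip_width: 0.231
grasp_force: 22.7
```

play_rows:
  steps: [-1,-0.03,0,0.05,0,-1,0,0,0.04,0,-1,0,0,0,0]

```text
time_s: 14.75
ee_pos: [0.6154, 0.0753, 0.1343]
tcp_rot: [3.132, -0.003, -3.039]
contact_force: [1.0, -0.0, -0.0]
grip_width: 0.228
grasp_force: 22.7
```

play_rows:
  steps: [-1,0.07,0,0,0,-0.35,0,0,0,0,-0.2,0,0,0,0,-0.1,0,0,0,0,0,0,0,0,0]

```text
time_s: 15.38
ee_pos: [0.6133, 0.0752, 0.1344]
tcp_rot: [3.132, -0.003, -3.039]
contact_force: [0.3, 1.1, 0.5]
grip_width: 0.496
grasp_force: 0.0
```

play_rows:
  steps: [0,0,0,-0.15,0,0,0,0,-0.3,0,0,0,0,-0.6,0,0,0,0,-1,0,0,0,0,-1,0]

```text
time_s: 16.0
ee_pos: [0.6137, 0.0743, 0.2274]
tcp_rot: [3.132, -0.003, -3.039]
contact_force: [0.7, -0.1, -0.6]
grip_width: 0.499
grasp_force: 0.0
```

```bash
python3 go.py .447 -.1175 .20 3.245; python3 - <<'E'
from h import *
np.set_printoptions(precision=4,suppress=True)
W=manip.read_camera('wrist');T=manip.read_camera('top')
c=np.hstack([W['color'],cv2.resize(T['color'][100:260,180:340],(384,384),interpolation=cv2.INTER_CUBIC)]);cv2.imwrite('pics/h.png',cv2.resize(c,(800,343))[:,:,::-1])
for p in (W,T): print([(round(a['p'],2),np.round(a['position']),atz(p,a['position'][1],a['position'][0],.118)) for a in manip.spot_point(p,'tube_mid')[:3]])
E
```

```text
16.0 [0.6137 0.0743 0.2274] [ 3.1322 -0.0027 -3.0391] [-0.0022  0.4858  0.0728  1.1615  0.0091 -0.1047] [ 0.732  -0.1278 -0.5892] 0.49917470762900734 0.0
units [ 6.1791 -5.8     0.8766] turn -0.006520048466811067
[(0.96, array([193., 181.]), array([0.6166, 0.0181, 0.118 ])), (0.78, array([ 10., 355.]), array([0.4798, 0.1262, 0.118 ]))]
[(0.76, array([158., 235.]), array([0.6246, 0.0208, 0.118 ]))]
```

View pics/h.png

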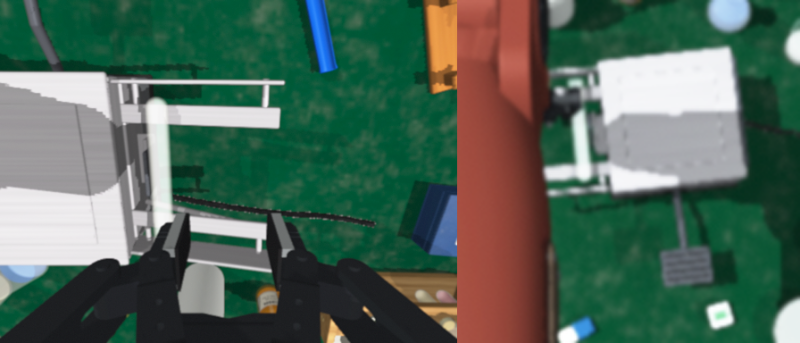

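The left half (wrist view) shows the tube lying straight across both rails, resting against the catch at (160,165). Now I move to the pedal with the fingers shut.

play_rows:
  steps: [-1,0.88,-0.83,0,0,-1,0.88,-0.83,0,0,-1,0.88,-0.83,0,0,-1,0.88,-0.83,0,0,-1,0.88,-0.83,0,0]

```text
time_s: 16.82
ee_pos: [0.4937, -0.0636, 0.2242]
tcp_rot: [3.132, -0.005, -3.039]
contact_force: [0.2, -0.2, 0.3]
grip_width: -0.0
grasp_force: 0.0
```

play_rows:
  steps: [-1,0.88,-0.83,0.5,0,-1,0.88,-0.83,0.6,0,-1,0,0,0.9,0,-1,0,0,0.9,0,-1,0,0,0.8,0]

```text
time_s: 17.45
ee_pos: [0.4462, -0.1167, 0.1122]
tcp_rot: [3.131, -0.005, -3.039]
contact_force: [-0.3, -0.5, -0.7]
grip_width: 0.004
grasp_force: 0.0
```

```bash
python3 go.py .447 -.1175 .094 3.245; python3 - <<'E'
from h import *
np.set_printoptions(precision=4,suppress=True)
W=manip.read_camera('wrist')
print([(round(a['p'],2),np.round(a['position']),atz(W,a['position'][1],a['position'][0],.072)) for a in manip.spot_point(W,'tread')[:3]])
E
```

```text
17.45 [ 0.4462 -0.1167  0.1122] [ 3.1313 -0.0047 -3.0395] [-0.4189  0.3161 -0.5297  0.7342  0.0066 -0.521 ] [-0.2982 -0.5449 -0.6649] 0.003751220732863251 0.0
units [-0.0261 -0.0353  0.6055] turn -0.009371094907121449
[(0.78, array([239., 257.]), array([ 0.4469, -0.1156,  0.072 ]))]
```

play_rows:
  steps: [-1,0,0,0.3,0,-1,0,0,0.2,0,-1,0,0,0.1,0,-1,0,0,0.1,0,-1,0,0,0.1,0]

```text
time_s: 18.18
ee_pos: [0.4469, -0.1168, 0.0898]
tcp_rot: [3.132, -0.004, -3.039]
contact_force: [-2.4, -0.6, 2.4]
grip_width: -0.0
grasp_force: 1.5
```

play_rows:
  steps: [-1,0,0,0.1,0,-1,0,0,0.1,0,-1,0,0,0.1,0]

```text
time_s: 18.55
ee_pos: [0.4469, -0.1166, 0.0806]
tcp_rot: [3.132, -0.003, -3.039]
contact_force: [-3.6, -0.2, 3.6]
grip_width: -0.001
grasp_force: 1.7
```

play_rows:
  steps: [-1,0,0,0.07,0,-1,0,0,0.07,0,-1,0,0,0.06,0]

```text
time_s: 18.92
ee_pos: [0.447, -0.1166, 0.0746]
tcp_rot: [3.132, -0.003, -3.039]
contact_force: [-3.3, -0.6, 3.5]
grip_width: 0.003
grasp_force: 1.8
```

play_rows:
  steps: [-1,0,0,0.05,0,-1,0,0,0.04,0]

```text
time_s: 19.18
ee_pos: [0.447, -0.1165, 0.072]
tcp_rot: [3.132, -0.003, -3.039]
contact_force: [-2.5, 0.1, 3.3]
grip_width: 0.002
grasp_force: 1.8
```

play_rows:
  steps: [-1,0,0,0.05,0,-1,0,0,0.04,0]

```text
time_s: 19.42
ee_pos: [0.447, -0.1165, 0.0693]
tcp_rot: [3.132, -0.003, -3.039]
contact_force: [-4.0, -1.2, 3.2]
grip_width: -0.003
grasp_force: 1.8
```

play_rows:
  steps: [-1,0,0,0.05,0]

```text
time_s: 19.55
ee_pos: [0.447, -0.1165, 0.0678]
tcp_rot: [3.132, -0.003, -3.039]
contact_force: [-3.1, -1.1, 3.0]
grip_width: 0.004
grasp_force: 1.9
```

play_rows:
  steps: [-1,0,0,0.05,0,-1,0,0,0.04,0]

```text
time_s: 19.8
ee_pos: [0.4469, -0.1165, 0.0652]
tcp_rot: [3.132, -0.003, -3.039]
contact_force: [-5.3, -0.5, 9.9]
grip_width: -0.002
grasp_force: 5.1
```

play_rows:
  steps: [-1,0,0,0.02,0,-1,0,0,0,0]

```text
time_s: 20.05
ee_pos: [0.4469, -0.1165, 0.0648]
tcp_rot: [3.132, -0.003, -3.039]
contact_force: [-6.0, -0.3, 10.2]
grip_width: -0.001
grasp_force: 5.5
```

play_rows:
  steps: [-1,0,0,0.03,0,-1,0,0,0,0]

```text
time_s: 20.3
ee_pos: [0.4468, -0.1166, 0.0641]
tcp_rot: [3.132, -0.003, -3.039]
contact_force: [-7.2, 0.1, 14.0]
grip_width: -0.001
grasp_force: 7.8
```

play_rows:
  steps: [-1,0,0,0.015,0,-1,0,0,0,0,-1,0,0,0,0,-1,0,0,0,0,-1,0,0,0,0]

```text
time_s: 20.92
ee_pos: [0.4468, -0.1166, 0.0638]
tcp_rot: [3.133, -0.003, -3.039]
contact_force: [-8.0, -0.4, 17.0]
grip_width: 0.004
grasp_force: 8.6
```

```bash
python3 - <<'E'
from h import *
W=manip.read_camera('scene');T=manip.read_camera('top')
c=np.hstack([cv2.resize(W['color'][120:250,200:360],(480,390),interpolation=cv2.INTER_CUBIC),cv2.resize(T['color'][110:240,190:330],(420,390),interpolation=cv2.INTER_CUBIC)]);cv2.imwrite('pics/i.png',cv2.resize(c,(800,347))[:,:,::-1])
for p in (W,T): print([(round(a['p'],2),np.round(a['position'])) for a in manip.spot_point(p,'tube_mid')[:4]])
E
```

```text
[(0.47, array([188., 220.]))]
[(0.66, array([223., 191.]))]
```

View pics/i.png

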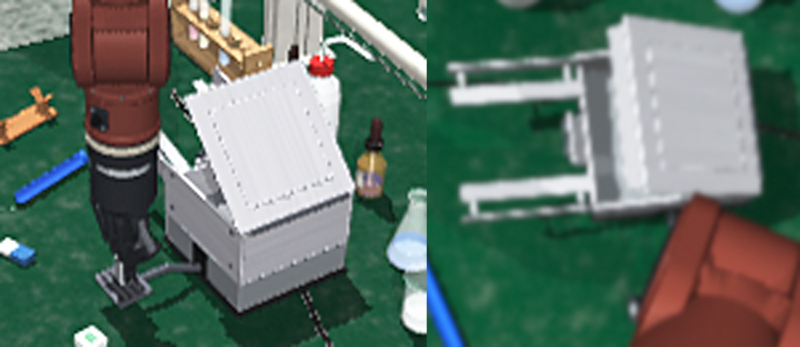

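The lid is up and the ramp is empty at (570,140), so the tube has rolled in. I hold a moment longer, then ease the pedal up slowly.

play_rows:
  steps: [-1,0,0,0,0,-1,0,0,0,0,-1,0,0,0,0,-1,0,0,-0.03,0,-1,0,0,-0.04,0]

```text
time_s: 21.75
ee_pos: [0.4469, -0.1166, 0.0657]
tcp_rot: [3.132, -0.003, -3.039]
contact_force: [-4.8, -0.5, 7.1]
grip_width: -0.0
grasp_force: 3.9
```

play_rows:
  steps: [-1,0,0,-0.05,0,-1,0,0,-0.05,0,-1,0,0,-0.05,0,-1,0,0,-0.05,0,-1,0,0,-0.05,0]

```text
time_s: 22.38
ee_pos: [0.4473, -0.1165, 0.073]
tcp_rot: [3.132, -0.003, -3.039]
contact_force: [-2.4, 0.7, 2.9]
grip_width: 0.004
grasp_force: 1.6
```

play_rows:
  steps: [-1,0,0,-0.06,0,-1,0,0,-0.06,0,-1,0,0,-0.06,0,-1,0,0,-0.06,0,-1,0,0,-0.06,0]

```text
time_s: 23.0
ee_pos: [0.4475, -0.1169, 0.0821]
tcp_rot: [3.133, -0.002, -3.039]
contact_force: [1.9, 0.4, 2.5]
grip_width: 0.002
grasp_force: 1.2
```

play_rows:
  steps: [-1,0,0,-0.06,0,-1,0,0,-0.06,0,-1,0,0,-0.06,0,-1,0,0,-0.05,0,-1,0,0,-0.05,0]

```text
time_s: 23.62
ee_pos: [0.4471, -0.1168, 0.0903]
tcp_rot: [3.132, -0.003, -3.039]
contact_force: [2.3, 0.4, 1.4]
grip_width: 0.003
grasp_force: 1.0
```

play_rows:
  steps: [-1,0,0,-0.05,0,-1,0,0,-0.05,0,-1,0,0,-0.05,0,-1,0,0,-0.05,0,-1,0,0,-0.05,0]

```text
time_s: 24.25
ee_pos: [0.4468, -0.1167, 0.0976]
tcp_rot: [3.132, -0.004, -3.039]
contact_force: [0.6, -0.2, 0.2]
grip_width: 0.001
grasp_force: 0.0
```

Contact was kept until the pedal was fully up. I retreat and check.

play_rows:
  steps: [-1,0,0,-0.3,0,-1,0,0,-0.8,0,-1,0,0,-1,0,-1,0,0,-1,0,-1,0,0,0,0]

```text
time_s: 24.88
ee_pos: [0.4489, -0.1182, 0.1931]
tcp_rot: [3.134, 0.0, -3.039]
contact_force: [-0.1, 0.7, 0.5]
grip_width: 0.0
grasp_force: 0.0
```

```bash
python3 - <<'E'
from h import *
W=manip.read_camera('scene');T=manip.read_camera('top')
c=np.hstack([cv2.resize(W['color'][120:250,200:360],(480,390),interpolation=cv2.INTER_CUBIC),cv2.resize(T['color'][110:240,190:330],(420,390),interpolation=cv2.INTER_CUBIC)]);cv2.imwrite('pics/j.png',cv2.resize(c,(800,347))[:,:,::-1])
E
```

```text
(no output)
```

View pics/j.png

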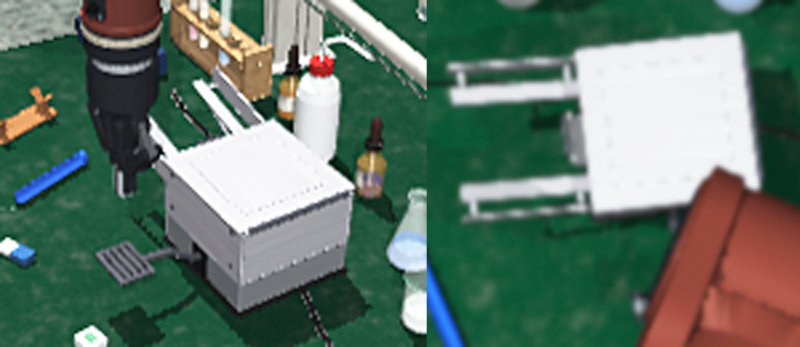

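The lid is shut at (260,180), the ramp is empty, the catch is up at (572,137), the pedal is up, and the robot is clear.

```bash
python3 -c "
from workcell import manip
print(manip.finish_job())"
```

```text
the job is handed in; nothing more can be done
None
```

I handed the job in at about 25 s: the tube rolled off the ramp into the bin while I held the pedal at about 17 N (1–2 N above your catch range, below the 28 N limit), and the lid was shut after I eased the pedal up at about 15 mm/s.

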